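# Load a slide rack into a covered culture dish

### The arm

A 7-joint arm with a two-finger parallel gripper is mounted at the origin on the work surface. World frame = base frame: x ahead of the robot, y to its left, z up, the work surface at z = 0. Lengths are in mm, angles in rad, forces in N, time in s.
With the tool pointing down it reaches from about 425 to 800 mm from the base axis. Payload 8.3 kg.
Tool frame: the origin (TCP) lies on the centre line of the jaws, within the pads' length; the fingertips stand 25 mm ahead of it and the grasp point (between the pads) lies 6 mm ahead of it; z points along the fingers, y is the line along which they close (so a half turn about z gives the same grasp; the last joint's range is limited). The gripper opens to 85 mm and grips with 20 to 120 N. Pads are 22 mm wide; open, the fingers measure 114 mm over their backs; the gripper's body (76 mm by 85 mm) begins 54 mm behind the grasp point. The pads swing forward as they close: fully open they stand 13 mm farther back than shut.
Start: joints at [1.126, 0.383, 0.016, 1.37, -0.006, 1.388, -0.046], TCP at [232.905, -579.963, 218.979] pointing down, gripper open.
Joint ranges: [-2.95, 2.95], [-0.25, 2.06], [-1.52, 1.56], [0.18, 2.33], [-1.44, 4.58], [0.02, 2.06], [-3.01, 3.01]. Speed limits (rad/s): [2.39, 2.39, 3.01, 3.01, 3.14, 3.14, 3.14].

### API

Orientations are given as a unit quaternion [x, y, z, w].
In Python, from plant import * gives the robot as it stands.
- The arm moves only by the shell command python3 -m pendant 'ROWS'. ROWS is text: rows parted by semicolons, each of 7 numbers parted by spaces: the shift along the tool's x, y, z in m, then the turn, a rotation vector about the tool's x, y, z in degrees, then the closure, from -1 (fully open) to 1 (shut), so that 0 is half open. In form: x y z rx ry rz fingers; .... A call has 1 to 10 rows; each row is the pose to reach, as a shift and turn from the pose commanded when the call began, along the tool's axes at that moment; what a row does not reach only later rows make up. A row lasts 1/12 s, in which the tool goes at most 41.7 mm and 7.16 degrees, less where a joint would pass 70% of its speed; a pose out of reach is approached as far as the arm can. A call with a gripper value outside its range is refused whole. The fingers move at their own pace and stop on an object; the grip force is fixed at half the most. Time passes only in rows, so rows that repeat a pose let the fingers close. It gives the time, the measured TCP pose, the force, the opening and the grip force at its end, in the units of the state.
- observe(): the state, without advancing time (a new reading comes with each control period).
- read_camera(name): name is "scene" or "top" or "wrist"; returns a dict with "frame" (400x640x3 uint8, red, green, blue), "fx", "fy", "cx", "cy" (pixels), "k1" (the pictures are not rectified: a ray, as slopes to the right and down, at radius r is drawn at 1 + k1 r^2 times it, then the intrinsics apply), "view" (4x4, takes a point from world to camera coordinates). Camera axes: x right, y down, z forward; pixel columns grow to the right and rows downward; lengths in mm; the calibration is good to about 2 mm. A picture is of the moment at which its call begins. There is no depth.
- job_done(): hands the job in; it is judged then, once.
Trained networks look in a picture, given as the dict that the camera call returned (one of the last four; its "shot" number tells which), for a name from the list of things; names that differ only in an ending like _2 or _b are one class to them, and where a whole thing is asked for, a point or a joint stands for the part that bears it (a point fixed in the world has none). Each returns a list of dicts, best first, with "conf" (0 to 1); they miss things now and then, are a little off and sometimes report something else, mostly with a low value. They report only what shows in the picture. A call takes as long as a camera call. They do not tell look-alikes from the thing itself.
- search_frame(name, picture): "rect" ([left, top, right, bottom] in pixels, round what is visible of it).
- silhouettes(name, picture): "pixels" (400x640 bool, what is visible of it) and "rect" ([left, top, right, bottom] in pixels, round what is visible of it).
- mark_of(name, picture): "position" ([column, row] in pixels: a listed point, or the origin of a listed thing).
The state is a dict: "time_s": time; "joint_positions": joint angles; "joint_velocities": joint speeds; "joint_torque": joint torques, N m; "tcp_pos": TCP position; "tcp_rot": TCP orientation; "ft_force": force on the tool from outside, world axes, zero at the start; "ft_torque": the same for the moment, N m; "finger_gap": opening from 0.0 (shut) to 1.0 (fully open); "finger_force": force on a finger pad.
Only numpy, scipy, OpenCV 4.12 (cv2) and the standard library are available. Lean on these libraries where they do the work, as an engineer would, in place of code of your own. Each camera call takes 0.05 s, during which the arm holds its last target. There are 200 camera calls.

### The job

Take the amber lid off the culture dish by its blue tab, edge first: raise the tab side about 10 degrees or more while the opposite edge still rests on the dish, pause so for a moment, then carry it low (never more than 10 cm above its place on the dish) and lay it skirt down on the cork stand and let go. Put the green slide rack upright into the dish, lowering it to the dish floor before you let go, then set the lid back centred and fully home, holding it until it sits. Leave the other things on the bench where they are.

Things in the scene. Friction and masses are not known exactly. Their poses are not given: they have to be found in the camera images.
- dish: Round open glass culture dish, fixed on a dark round base plate (124 mm across, 15 mm thick). Origin: centre of the base plate's underside, on the bench; z up. Dish outer diameter 140 mm, wall 4 mm; its inner floor is 20 mm and its rim 57 mm above the origin. It is left or right on the bench, the cork stand on the other side.
- lid_center (a point): Amber see-through lid, on the dish at first: 160 mm across, 16 mm high (4 mm top plate, 12 mm skirt, inner diameter 152 mm: 6 mm play round the dish), 120 g. Point: on its axis, 8 mm above the skirt's lower edge, 4 mm below the top plate's underside. Home: top plate on the rim, point 53 mm above the dish's origin. z out of the top, x from the tab to the far edge; the tab starts within 25 degrees of -x.
- lid_tab (a point): Grip point on the lid's handle, a blue flat tab at its -x edge: 10 mm thick, 44 mm wide (lid y), 48 mm long, leaning outwards 35 degrees from the lid's z (along lid (-0.574, 0, 0.819)). Point: mid thickness and width, 27 mm up from the root, 21 mm below the top end; (-89.5, 0, +28.1) mm from lid_center in lid axes. Pinch its broad faces with the tool leaning along it. Axes as lid_center.
- lid_far (a point): Point on the lid's edge opposite the tab, at the top of the skirt: (+77, 0, +4) mm from lid_center in lid axes.
- rest: Fixed round cork-topped lid stand, 180 mm across; origin at the centre of its underside, on the bench; its flat cork top is 35 mm above. The lid on it, skirt down, has lid_center 43 mm above the bench.
- rack_center (a point): Centre of the loose green slide rack with white slides, 86 mm long (x), 34 mm wide (y), 32 mm high; this point is half-way up (16 mm). It starts upright on the bench. About 120 g; its long walls are stiff and can be gripped across the 34 mm.
- amber_bottle_mid (a point): Bystander: amber glass bottle, 68 mm across, 150 mm high. Point: its centre.
- wash_bottle_mid (a point): Bystander: white plastic bottle with red cap, 64 mm across, 170 mm high. Point: its centre.
- beaker_mid (a point): Bystander: clear beaker, 72 mm across, 90 mm high. Point: its centre.
- spare_dish_mid (a point): Bystander: closed small clear dish, 94 mm across, 18 mm high, low on the bench between the dish and the cork stand. Point: its centre.
- tip_box_mid (a point): Bystander: orange box 90 x 120 x 50 mm. Point: its centre.
- carton_mid (a point): Bystander: white paper box 90 x 70 x 60 mm. Point: its centre.
- spatula_grip (a point): Bystander: steel laboratory spatula with black handle, 170 mm long lying on the bench; point on its handle.
Not all that is in view belongs to the job. Of the things shaped like the part that bears lid_center, the amber glass one is meant.

How it is judged (in metres and radians):
On the way, in this order (a step that is already met when the one before it is completed fails the run):
1. the lid is held with its tab side raised (lid tilted more than 8 degrees) while its opposite edge is still down at the dish rim (not more than 8 mm above where it rests) (angle between lid_center's own z axis and vertical above 0.14 rad and contact force between the fingers and lid above 0.3 N and z of lid_tab in the frame of dish above 0.095 m and z of lid_far in the frame of dish between 0.045 and 0.065 m and horizontal distance between lid_far and dish between 0.062 and 0.09 m), for 0.2 s.
2. the lid lies skirt down on the cork stand, within 25 mm of its centre, let go (z of lid_center in the frame of rest between 0.04 and 0.046 m and horizontal distance between lid_center and rest below 0.025 m and angle between lid_center's own z axis and vertical below 0.05 rad and contact force between the fingers and lid below 0.05 N), for 0.2 s.
3. the rack stands upright on the dish floor while still held (z of rack_center in the frame of dish between 0.033 and 0.04 m and horizontal distance between rack_center and dish below 0.035 m and angle between rack_center's own z axis and vertical below 0.08 rad and contact force between the fingers and rack above 0.3 N), for 0.1 s.
4. the lid is down on the dish (within 5 mm and 3.5 degrees of home) while still held (z of lid_center in the frame of dish between 0.049 and 0.058 m and horizontal distance between lid_center and dish below 0.009 m and angle between lid_center's own z axis and vertical below 0.06 rad and contact force between the fingers and lid above 0.3 N), for 0.1 s.
At the end, for the whole second after the job is handed in: The lid is home on the dish (level within 2 degrees, centred within 8 mm, top plate on the rim within 3 mm) and at rest, and the rack stands upright on the dish floor (within 35 mm of the dish's centre) (z of lid_center in the frame of dish between 0.05 and 0.0555 m and horizontal distance between lid_center and dish below 0.008 m and angle between lid_center's own z axis and vertical below 0.035 rad and z of rack_center in the frame of dish between 0.033 and 0.04 m and horizontal distance between rack_center and dish below 0.035 m and angle between rack_center's own z axis and vertical below 0.08 rad and linear speed of each of lid, rack below 0.01 m/s); the robot touches nothing.
It fails at once if the lid is raised more than 120 mm above its place on the dish (height (world z) of lid_center above 0.173 m).
It fails at once if a bystander is moved more than 30 mm (distance of any of amber_bottle_mid, wash_bottle_mid, beaker_mid, spare_dish_mid, tip_box_mid, carton_mid, spatula_grip from where it was at the start of the episode above 0.03 m).
It also fails if it takes over 72 s, if anything falls off the work surface, if the arm or the gripper's body presses on something with over 40 N, if the wrist force passes 120 N, or if a joint passes its speed limit or range.

## Working session

There is one attempt and no reset: what is moved stays moved. The work goes in short steps, Python scripts to look and compute and a shell command to move; the robot and the scene stay as the last step left them, time stands still between calls to the robot, and variables do not carry over. Pictures are saved under pics/ and viewed, at most 10 in all, crops included, and the job is handed in when it is done.

```bash
ls; mkdir -p pics; cat > h.py <<'E'
import numpy as np, cv2
from plant import *
from scipy.spatial.transform import Rotation as R
def ray(p,uv):
    x=(uv[0]-p['cx'])/p['fx'];y=(uv[1]-p['cy'])/p['fy']
    rd=np.hypot(x,y);r=rd
    for _ in range(30): r=rd/(1+p['k1']*r*r)
    s=r/rd if rd>0 else 1
    V=np.array(p['view']);d=V[:3,:3].T@np.array([x*s,y*s,1]);o=-V[:3,:3].T@V[:3,3]
    return o,d
def atz(p,uv,z):
    o,d=ray(p,uv);return o+d*(z-o[2])/d[2]
def proj(p,X):
    V=np.array(p['view']);c=V[:3,:3]@np.asarray(X,float)+V[:3,3]
    x,y=c[0]/c[2],c[1]/c[2];k=1+p['k1']*(x*x+y*y)
    return np.array([p['fx']*x*k+p['cx'],p['fy']*y*k+p['cy']])
def tri(obs):
    A=np.zeros((3,3));b=np.zeros(3)
    for p,uv in obs:
        o,d=ray(p,uv);d=d/np.linalg.norm(d);M=np.eye(3)-np.outer(d,d);A+=M;b+=M@o
    return np.linalg.solve(A,b)
def save(p,n): cv2.imwrite('pics/'+n,p['frame'][:,:,::-1])
E
python3 - <<'E'
from h import *
P={n:read_camera(n) for n in('top','scene')}
for n in P: save(P[n],n+'0.png')
cv2.imwrite('pics/both.png',np.vstack([P[n]['frame'][:,:,::-1] for n in P])[:, :])
for t in ['dish','lid_center','lid_tab','lid_far','rest','rack_center','spare_dish_mid','amber_bottle_mid','wash_bottle_mid','beaker_mid','tip_box_mid','carton_mid','spatula_grip']:
    for n in P:
        print(t,n,[(np.round(m['position']).astype(int).tolist(),round(m['conf'],2)) for m in mark_of(t,P[n])][:3])
print(observe())
E
```

```text
pics
dish top []
dish scene [([261, 204], 0.57)]
lid_center top [([382, 180], 0.84), ([452, 266], 0.75)]
lid_center scene [([262, 133], 0.89), ([441, 202], 0.34)]
lid_tab top [([384, 204], 0.9), ([436, 248], 0.8)]
lid_tab scene [([271, 171], 0.92), ([260, 141], 0.65)]
lid_far top [([379, 160], 0.74), ([470, 278], 0.66)]
lid_far scene [([261, 122], 0.73), ([245, 202], 0.62)]
rest top [([271, 180], 0.72)]
rest scene [([364, 253], 0.63)]
rack_center top [([312, 217], 0.54), ([385, 181], 0.16)]
rack_center scene [([346, 208], 0.62), ([241, 207], 0.56), ([475, 244], 0.45)]
spare_dish_mid top []
spare_dish_mid scene [([313, 237], 0.51)]
amber_bottle_mid top [([302, 134], 0.75)]
amber_bottle_mid scene [([295, 262], 0.59)]
wash_bottle_mid top [([336, 132], 0.83), ([200, 225], 0.15)]
wash_bottle_mid scene [([260, 237], 0.77)]
beaker_mid top [([200, 222], 0.87)]
beaker_mid scene []
tip_box_mid top [([447, 202], 0.82)]
tip_box_mid scene [([224, 162], 0.87), ([475, 242], 0.71)]
carton_mid top [([240, 262], 0.78), ([201, 224], 0.45)]
carton_mid scene [([442, 203], 0.65)]
spatula_grip top [([408, 262], 0.59)]
spatula_grip scene [([294, 148], 0.69)]
{'time_s': 1.4, 'joint_positions': array([ 1.12611551,  0.38339186,  0.01638523,  1.37009561, -0.00634411,
        1.38819267, -0.04651095]), 'joint_velocities': array([-0.0013984 ,  0.00073828, -0.00081259, -0.0011179 ,  0.00105297,
        0.00013792, -0.00073493]), 'joint_torque': array([ 3.50904420e-04, -6.27326131e+01,  8.42932463e-01, -3.72081041e+01,
        1.63830392e-02,  2.93581528e-03,  6.15349700e-05]), 'tcp_pos': array([ 232.92059572, -579.96121763,  218.98629355]), 'tcp_rot': array([ 9.81831802e-01,  1.89753284e-01,  4.88741937e-05, -3.10931030e-05]), 'ft_force': array([ 0.61755735,  0.08708207, -0.5877225 ]), 'ft_torque': array([0.0096093 , 0.02557347, 0.03742876]), 'finger_force': 0.0, 'finger_gap': 1.0029134050456632}
```

View pics/top0.png

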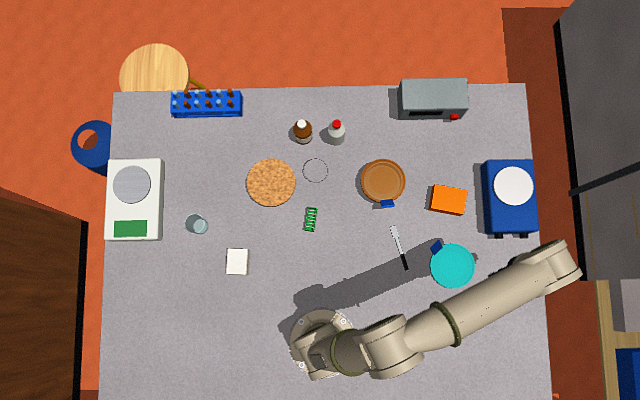

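View pics/scene0.png

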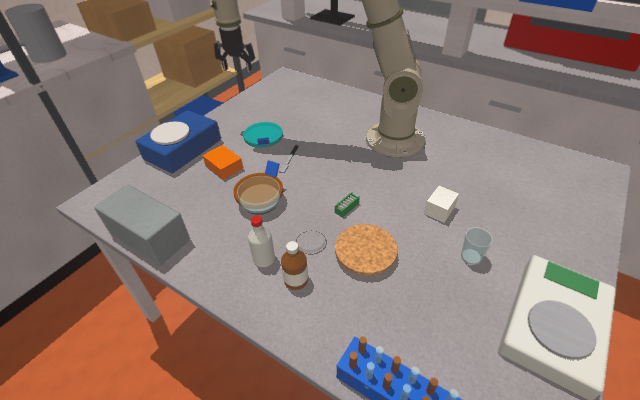

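```bash
python3 - <<'E'
from h import *
from scipy.optimize import least_squares
P={n:read_camera(n) for n in('top','scene')}
t,s=P['top'],P['scene']
for n in P: print(n,t['fx'] if n=='top' else s['fx'], ray(P[n],(320,200)))
# networks
lidobs=[(t,(382,180),(0,0,53)),]
M={}
for nm in['lid_tab','lid_far','lid_center']:
    for p,n in((t,'top'),(s,'scene')):
        for m in mark_of(nm,p):
            u=m['position']
            if n=='top' and np.hypot(u[0]-384,u[1]-182)<35 or n=='scene' and np.hypot(u[0]-262,u[1]-185)<32: M[nm,n]=u;print(nm,n,u,m['conf']);break
loc={'lid_tab':(-89.5,0,28.1),'lid_far':(77,0,4),'lid_center':(0,0,0)}
def f(q):
    c,y=q[:2],q[2];r=[]
    for (nm,n),u in M.items():
        X=R.from_euler('z',y).apply(loc[nm])+[c[0],c[1],53]
        r+=list(proj(P[n],X)-u)
    return r
o=least_squares(f,[600,-200,0.2],loss='soft_l1');print('lid',o.x,np.degrees(o.x[2]),np.round(f(o.x),1))
def sil(nm,p,near,z):
    for m in silhouettes(nm,p):
        px=m['pixels'].astype(np.uint8);mo=cv2.moments(px);c=(mo['m10']/mo['m00'],mo['m01']/mo['m00'])
        if np.hypot(c[0]-near[0],c[1]-near[1])<25:
            k=max(cv2.findContours(px,0,2)[0],key=len)[:,0]
            # circle fit at plane z
            W=np.array([atz(p,u,z)[:2] for u in k.astype(float)])
            (cc,rr)=cv2.minEnclosingCircle(W.astype(np.float32));rect=cv2.minAreaRect(W.astype(np.float32))
            print(nm,m['conf'],c,'enc',np.round(cc),round(rr),'rect',np.round(np.concatenate([rect[0],rect[1],[rect[2]]]),1),'cen',np.round(atz(p,c,z)));return
sil('rest',t,(271,182),35);sil('rest',s,(366,250),30)
sil('rack_center',t,(311,218),32);sil('rack_center',s,(346,205),16)
sil('spare_dish_mid',t,(315,170),18);sil('lid_center',t,(382,182),60)
for nm,a,b in[('amber',(302,134),(295,262)),('wash',(336,132),(260,237))]:print(nm,tri([(t,a),(s,b)]))
print('tip',atz(t,(447,202),25),'spat',atz(t,(408,262),8),'spare',atz(t,(315,170),18),'decoy',atz(t,(452,266),8),'rack',atz(t,(311,218),30))
E
```

```text
top 508.6544868984836 (array([ 185.03986253,  -24.04656691, 1846.79121198]), array([ 0.17290208,  0.01181259, -0.98488059]))
scene 383.3343229820578 (array([1218.17071651,  470.26474505,  900.50945495]), array([-0.58990661, -0.41045178, -0.69549623]))
lid_tab top [384.6, 205.4] 0.58
lid_tab scene [270.0, 171.3] 0.82
lid_far top [381.6, 160.1] 0.79
lid_far scene [246.2, 202.8] 0.73
lid_center top [387.0, 180.7] 0.93
lid_center scene [256.9, 189.0] 0.89
lid [ 5.65010781e+02 -2.33673155e+02  8.38932734e-02] 4.80673049687186 [ 3.3 -1.4  1.6 -4.3 -0.2 -0.1 -3.3 -0.1 -3.1  0.2  0.4  0. ]
rest 0.69 (270.29863760217984, 182.1182561307902) enc [573. 177.] 91 rect [574.1 177.1 179.5 171.4  88.9] cen [573. 178.  35.]
rest 0.67 (365.9992193598751, 249.27907884465262) enc [575. 182.] 96 rect [574.2 177.4 183.  178.3  32. ] cen [580. 181.  30.]
rack_center 0.7 (346.35694050991503, 204.28045325779036) enc [438.  33.] 57 rect [438.3  32.5  54.5 109.1  83. ] cen [439.  33.  16.]
lid_center 0.66 (382.36260978670015, 181.86260978670012) enc [ 556. -225.] 88 rect [ 562.8 -225.9  158.8  158.3   59.2] cen [ 560. -227.   60.]
amber [744.4362075   55.86514121  66.87370642]
wash [741.16052875 -66.16785743  90.3990419 ]
tip [ 488.31241384 -463.15097563   25.        ] spat [ 275.38439489 -314.29034174    8.        ] spare [618.80304605  14.38293994  18.        ] decoy [ 257.84465281 -471.78533441    8.        ] rack [438.74974947  31.33812537  30.        ]
```

```bash
cat >> h.py <<'E'
def lidR(yaw,tilt=0): return R.from_euler('z',yaw,degrees=True)*R.from_euler('y',tilt,degrees=True)
TL=R.from_matrix(np.array([[0,.819,.574],[1,0,0],[0,.574,-.819]]))  # tool axes in lid axes
def goal(c,yaw,tilt=0,back=0):
    """TCP pose gripping tab; c lid_center"""
    L=lidR(yaw,tilt);T=L*TL
    return np.array(c)+L.apply([-89.5,0,28.1])-T.apply([0,0,6+back]),T
def rel(pos,T,p0=None,R0=None):
    s=observe();p0=s['tcp_pos'] if p0 is None else p0;R0=R.from_quat(s['tcp_rot']) if R0 is None else R0
    print('rel m',np.round(R0.inv().apply(np.array(pos)-p0)/1000,4),'deg',np.round((R0.inv()*T).as_rotvec(degrees=True),2))
E
python3 - <<'E'
from h import *
p,T=goal([564,-228,53],8,0,90);print(p);rel(p,T)
E
```

```text
[ 420.80974131 -248.12407848  159.71468471]
rel m [ 0.298  -0.2379  0.0593] deg [-29.66  23.21 -73.59]
```

```bash
python3 -m pendant '0.05 -0.04 0.01 -5 4 -12 0;0.09 -0.07 0.018 -8 6 -19 0;0.12 -0.1 0.025 -11 9 -27 0;0.15 -0.12 0.03 -14 11 -34 0;0.18 -0.145 0.036 -17 13 -42 0;0.21 -0.17 0.042 -20 15 -49 0;0.24 -0.19 0.048 -23 18 -56 0;0.27 -0.215 0.054 -26 20.5 -64 0;0.298 -0.238 0.059 -29.7 23.2 -73.6 0;0.298 -0.238 0.059 -29.7 23.2 -73.6 0'; python3 - <<'E'
from h import *
p,T=goal([564,-228,53],8,0,90);print(p);rel(p,T)
w=read_camera('wrist');save(w,'w1.png');print(observe()['joint_positions'])
for nm in['lid_center','lid_tab','lid_far']: print(nm,mark_of(nm,w))
E
```

```text
time_s: 2.93
tcp_pos: [421.7, -242.7, 159.3]
tcp_rot: [0.699, 0.665, 0.201, 0.173]
ft_force: [0.2, 1.1, -0.7]
finger_gap: 0.5
finger_force: 0.0
[ 420.80974131 -248.12407848  159.71468471]
rel m [-0.0054 -0.0003 -0.001 ] deg [ -4.13   3.04 -10.02]
[ 0.9747878  -0.12663658 -0.21530826  2.20747401 -0.60957188  0.76151425
  1.10451898]
lid_center [{'position': [378.9, 170.8], 'conf': 0.66}]
lid_tab [{'position': [182.2, 378.2], 'conf': 0.7}]
lid_far [{'position': [427.6, 154.8], 'conf': 0.71}]
```

View pics/w1.png

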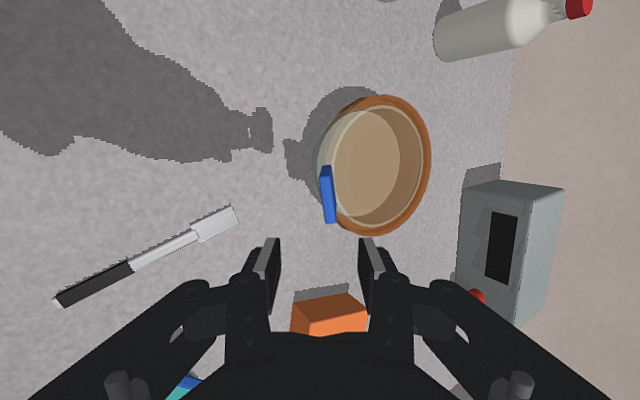

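```bash
cat >> h.py <<'E'
from scipy.optimize import minimize
def hull(p,X):
    m=np.zeros((1600,2560),np.uint8);q=np.array([proj(p,x) for x in X])*4+1.5
    cv2.fillConvexPoly(m,cv2.convexHull(q.astype(np.float32)).astype(np.int32),1);return cv2.resize(m.astype(np.float32),(640,400),interpolation=cv2.INTER_AREA)
def iou(a,b): b=b.astype(np.float32);return np.minimum(a,b).sum()/np.maximum(a,b).sum()
a=np.linspace(0,2*np.pi,48)
LID=np.array([[80*np.cos(t),80*np.sin(t),z] for t in a for z in(-8,8)])
TAB=np.array([np.array([-74,0,6])+l*np.array([-.574,0,.819])+[0,w,0]+h*np.array([.819,0,.574]) for l in(0,48) for w in(-22,22) for h in(-5,5)])
def blue(p,near,rad):
    h=cv2.cvtColor(p['frame'],cv2.COLOR_RGB2HSV);m=((h[...,0]>105)&(h[...,0]<130)&(h[...,1]>150)).astype(np.uint8)
    yy,xx=np.mgrid[:400,:640];m[np.hypot(xx-near[0],yy-near[1])>rad]=0;return m
def netmask(nm,p,near,rad=45):
    for m in silhouettes(nm,p):
        ys,xs=np.nonzero(m['pixels'])
        if len(xs) and np.hypot(xs.mean()-near[0],ys.mean()-near[1])<rad: return m['pixels']
def fitlid(obs,q0,z=53,v=True):
    f=lambda q:-sum(w*iou(hull(p,lidR(q[2]).apply(X)+[q[0],q[1],z]),m) for p,X,m,w in obs if m is not None)
    o=minimize(f,q0,method='Nelder-Mead',options=dict(initial_simplex=[q0]+[np.array(q0)+d for d in np.diag([10,10,10.])],xatol=.05,fatol=1e-4,maxiter=150))
    if v: print(np.round(o.x,1),[round(float(iou(hull(p,lidR(o.x[2]).apply(X)+[o.x[0],o.x[1],z]),m)),2) for p,X,m,w in obs if m is not None])
    return o.x
E
python3 - <<'E'
from h import *
w=read_camera('wrist');t=read_camera('top');s=read_camera('scene')
q0=[564,-228,8];W=lambda p,c:proj(p,c)
n=lambda p:proj(p,[564,-228,53]);nt=lambda p:proj(p,[473,-240,80])
print(n(w),nt(w))
A=lambda p:(p,LID,netmask('lid_center',p,n(p)),1)
B=lambda p,r:(p,TAB,blue(p,nt(p),r),1)
ow=[A(w),B(w,60)];ot=[A(t),B(t,25)];os_=[A(s),B(s,25)]
for o in(ow,ot,os_,ow+ot+os_): print([m is not None and int(m.sum()) for _,_,m,_ in o]);fitlid(o,q0)
E
```

```text
[378.90697291 160.85843921] [324.55884695 189.40952723]
[13158, 703]
[ 566.3 -226.1    5. ] [0.97, 0.84]
[1593, 105]
[ 566.1 -229.4    6. ] [0.94, 0.75]
[1612, 150]
[ 567.1 -230.1    6.5] [0.87, 0.78]
[13158, 703, 1593, 105, 1612, 150]
[ 566.8 -229.5    4.3] [0.94, 0.85, 0.94, 0.73, 0.87, 0.78]
```

```bash
python3 - <<'E'
from h import *
for b in(50,0):
    p,T=goal([566.5,-228.5,53],5.5,0,b);rel(p,T)
E
```

```text
rel m [0.0093 0.0041 0.0419] deg [-4.25  2.07 -8.65]
rel m [0.0113 0.0076 0.0917] deg [-4.25  2.07 -8.65]
```

```bash
python3 -m pendant '0.005 0.002 0.02 -2 1 -4 0;0.009 0.004 0.035 -4.2 2.1 -8.6 0;0.0093 0.0041 0.0419 -4.2 2.1 -8.6 0;0.0098 0.005 0.055 -4.2 2.1 -8.6 0;0.0103 0.006 0.07 -4.2 2.1 -8.6 0;0.011 0.007 0.083 -4.2 2.1 -8.6 0;0.0113 0.0076 0.0917 -4.2 2.1 -8.6 0;0.0113 0.0076 0.0917 -4.2 2.1 -8.6 0;0.0113 0.0076 0.0917 -4.2 2.1 -8.6 0'; python3 - <<'E'
from h import *
p,T=goal([566.5,-228.5,53],5.5,0,0);rel(p,T)
w=read_camera('wrist');save(w,'w2.png');s=read_camera('scene')
n=lambda p:proj(p,[564,-228,53]);nt=lambda p:proj(p,[475,-238,80])
fitlid([(w,LID,netmask('lid_center',w,n(w)),1),(w,TAB,blue(w,nt(w),110),1)],[566,-228,5])
E
```

```text
time_s: 4.18
tcp_pos: [474.0, -236.4, 85.6]
tcp_rot: [0.641, 0.706, 0.223, 0.201]
ft_force: [-0.1, 0.1, 0.5]
finger_gap: 0.5
finger_force: 0.0
rel m [-0.001   0.0002 -0.0003] deg [-0.08 -0.14 -0.05]
[ 565.7 -226.5    6.3] [0.89, 0.85]
```

View pics/w2.png

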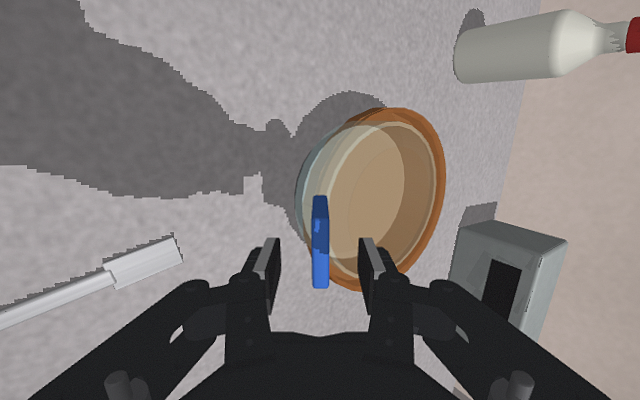

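```bash
python3 -m pendant '0 0 0 0 0 0 1;0 0 0 0 0 0 1;0 0 0 0 0 0 1;0 0 0 0 0 0 1;0 0 0 0 0 0 1;0 0 0 0 0 0 1'; python3 - <<'E'
from h import *
s=observe();p0=s['tcp_pos'];T0=R.from_quat(s['tcp_rot']);print(p0,s['finger_gap'])
c=np.array([566,-228,53]);y=5.5;pv=c+lidR(y).apply([70,0,4])
g0,G0=goal(c,y)
for t in(3,6,9,12,13.5):
    cc=pv-lidR(y,t).apply([70,0,4]);p,T=goal(cc,y,t);rel(p,T,g0,G0)
E
```

```text
time_s: 4.83
tcp_pos: [474.2, -236.8, 86.2]
tcp_rot: [0.641, 0.706, 0.223, 0.202]
ft_force: [-2.2, 0.7, 4.8]
finger_gap: 0.073
finger_force: 59.2
[ 474.16850382 -236.75471017   86.16633068] 0.07346981885432588
rel m [ 0.      0.0063 -0.006 ] deg [3. 0. 0.]
rel m [-0.      0.0129 -0.0116] deg [ 6. -0.  0.]
rel m [-0.      0.0198 -0.0168] deg [ 9. -0.  0.]
rel m [ 0.      0.0269 -0.0217] deg [12. -0.  0.]
rel m [-0.      0.0306 -0.024 ] deg [13.5 -0.   0. ]
```

```bash
python3 -m pendant '0 0.0031 -0.003 1.5 0 0 1;0 0.0063 -0.006 3 0 0 1;0 0.0129 -0.0116 6 0 0 1;0 0.0198 -0.0168 9 0 0 1;0 0.0269 -0.0217 12 0 0 1;0 0.0269 -0.0217 12 0 0 1;0 0.0269 -0.0217 12 0 0 1;0 0.0269 -0.0217 12 0 0 1;0 0.0269 -0.0217 12 0 0 1;0 0.0269 -0.0217 12 0 0 1'; python3 - <<'E'
from h import *
s=observe();print(s['tcp_pos'],s['finger_gap'],s['ft_force'])
p=read_camera('scene');q=read_camera('wrist');a=p['frame'][120:240,180:340,::-1]
cv2.imwrite('pics/s2.png',np.hstack([cv2.resize(a,(400,300),interpolation=2),cv2.resize(q['frame'][:,:,::-1],(400,300))]))
E
```

```text
time_s: 5.67
tcp_pos: [482.2, -235.6, 117.7]
tcp_rot: [0.659, 0.726, 0.148, 0.133]
ft_force: [-0.2, -0.2, -0.6]
finger_gap: 0.077
finger_force: 58.8
[ 482.22577588 -235.58082541  117.68626107] 0.07652573884325296 [-0.20088708 -0.20723188 -0.55083811]
```

View pics/s2.png

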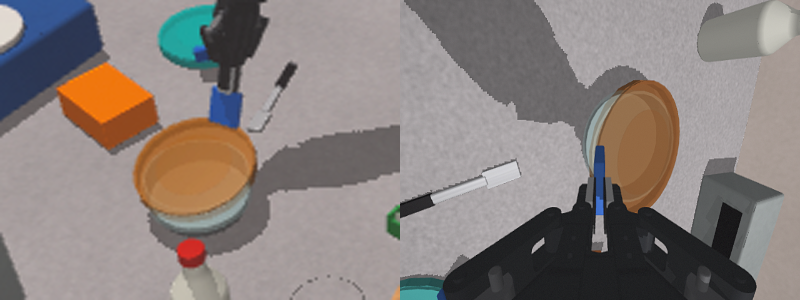

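```bash
cat >> h.py <<'E'
def plan(start,goals):
    p0,T0=goal(*start)
    for g in goals:
        p,T=goal(*g);d=T0.inv().apply(p-p0)/1000;r=(T0.inv()*T).as_rotvec(degrees=True)
        print(' '.join('%.4g'%v for v in np.concatenate([d.round(4),r.round(1)])),end=' 1;')
    print()
E
python3 - <<'E'
from h import *
c=np.array([566,-228,53.]);y=5.5;pv=c+lidR(y).apply([70,0,4]);cc=pv-lidR(y,12).apply([70,0,4]);print(cc)
u=cc+[0,0,32];l=np.array([560,-226,106.])
plan((cc,y,12),[(cc+[0,0,8],y,12),(cc+[0,0,20],y,12),(u,y,12),(u*.6+l*.4,y,8),(u*.3+l*.7,y,4),(l,y,0),(l,y,0)])
az0=np.degrees(np.arctan2(l[1],l[0]));az1=np.degrees(np.arctan2(177.5,574))
fr=[.03,.1,.2,.32,.44,.56,.68,.8,.92,1];G=[]
for f in fr:
    a=np.radians(az0+f*(az1-az0));r=(604+(601-604)*f)-14*np.sin(np.pi*f);G.append(((r*np.cos(a),r*np.sin(a),106),y+f*(az1-az0),0))
print(G[-1]);plan((l,y,0),G)
e=G[-1];plan(e,[((574,177.5,z),e[1],0) for z in(95,82,70,58,50,46,44,43,42.5)])
E
```

```text
[ 566.69480763 -227.93309763   67.64122795]
0 0.0031 -0.0074 0 0 0 1;0 0.0078 -0.0184 0 0 0 1;0 0.0125 -0.0295 0 0 0 1;0.001 0.0057 -0.0286 -4 -0 0 1;0.0018 -0.0005 -0.0266 -8 -0 0 1;0.0026 -0.0064 -0.0242 -12 0 0 1;0.0026 -0.0064 -0.0242 -12 0 0 1;
((np.float64(574.1738914912003), np.float64(177.5537730656586), 106), np.float64(44.66095328691236), 0)
0.0097 0.0037 0.0026 -0 0.7 -1 1;0.0327 0.0114 0.008 -0 2.2 -3.2 1;0.0659 0.021 0.0147 0 4.5 -6.4 1;0.106 0.0308 0.0216 0 7.2 -10.3 1;0.1463 0.0393 0.0275 -0 9.9 -14.1 1;0.187 0.0465 0.0326 -0 12.6 -18 1;0.2282 0.0526 0.0368 0 15.3 -21.8 1;0.2702 0.0572 0.0401 0 18 -25.7 1;0.3128 0.0599 0.042 -0 20.7 -29.5 1;0.3416 0.0603 0.0423 0 22.5 -32.1 1;
0.0001 -0.0064 0.0089 0 0 0 1;0.0001 -0.0139 0.0196 0 0 0 1;0.0001 -0.0208 0.0294 0 0 0 1;0.0001 -0.0277 0.0392 0 0 0 1;0.0001 -0.0323 0.0458 0 0 0 1;0.0001 -0.0346 0.049 0 0 0 1;0.0001 -0.0357 0.0507 0 0 0 1;0.0001 -0.0363 0.0515 0 0 0 1;0.0001 -0.0366 0.0519 0 0 0 1;
```

```bash
python3 -m pendant '0 0.003 -0.0074 0 0 0 1;0 0.0078 -0.0184 0 0 0 1;0 0.0125 -0.0295 0 0 0 1;0.001 0.0057 -0.0286 -4 0 0 1;0.0018 -0.0005 -0.0266 -8 0 0 1;0.0026 -0.0064 -0.0242 -12 0 0 1;0.0026 -0.0064 -0.0242 -12 0 0 1;0.0026 -0.0064 -0.0242 -12 0 0 1' && python3 -m pendant '0.0097 0.0037 0.0026 0 0.7 -1 1;0.0327 0.0114 0.008 0 2.2 -3.2 1;0.0659 0.021 0.0147 0 4.5 -6.4 1;0.106 0.0308 0.0216 0 7.2 -10.3 1;0.1463 0.0393 0.0275 0 9.9 -14.1 1;0.187 0.0465 0.0326 0 12.6 -18 1;0.2282 0.0526 0.0368 0 15.3 -21.8 1;0.2702 0.0572 0.0401 0 18 -25.7 1;0.3128 0.0599 0.042 0 20.7 -29.5 1;0.3416 0.0603 0.0423 0 22.5 -32.1 1' && python3 -m pendant '0 0 0 0 0 0 1;0 0 0 0 0 0 1'; python3 - <<'E'
from h import *
p,T=goal((574,177.5,106),44.7,0);print(p);rel(p,T)
w=read_camera('wrist');s=read_camera('scene')
cv2.imwrite('pics/s3.png',np.hstack([cv2.resize(s['frame'][:,:,::-1],(480,300)),cv2.resize(w['frame'][:,130:530,::-1],(300,300))]))
n=lambda p:proj(p,[574,177,106])
fitlid([(w,LID,netmask('lid_center',w,n(w)),1),(w,TAB,blue(w,proj(w,p),110),.3)],[574,177,44],106)
fitlid([(s,LID,netmask('lid_center',s,n(s)),1)],[574,177,44],106)
print(observe()['joint_positions'])
E
```

```text
time_s: 6.43
tcp_pos: [466.6, -234.7, 138.1]
tcp_rot: [0.642, 0.706, 0.222, 0.201]
ft_force: [0.7, 0.3, -0.9]
finger_gap: 0.074
finger_force: 60.0
time_s: 7.27
tcp_pos: [507.9, 118.7, 140.2]
tcp_rot: [0.362, 0.882, 0.279, 0.114]
ft_force: [0.6, -0.3, -1.2]
finger_gap: 0.07
finger_force: 60.0
time_s: 7.43
tcp_pos: [507.8, 116.8, 139.7]
tcp_rot: [0.363, 0.882, 0.278, 0.114]
ft_force: [-0.1, -1.3, -1.1]
finger_gap: 0.076
finger_force: 60.0
[507.93574374 112.12396976 139.01341779]
rel m [-0.0034 -0.0031 -0.0013] deg [-0.01 -0.35  0.44]
[571.3 185.3  45.8] [0.82, 0.74]
[574. 177.  44.] []
[ 0.52418046 -0.02930219 -0.49307739  2.20531447 -0.76993345  0.66281577
  1.35861949]
```

View pics/s3.png

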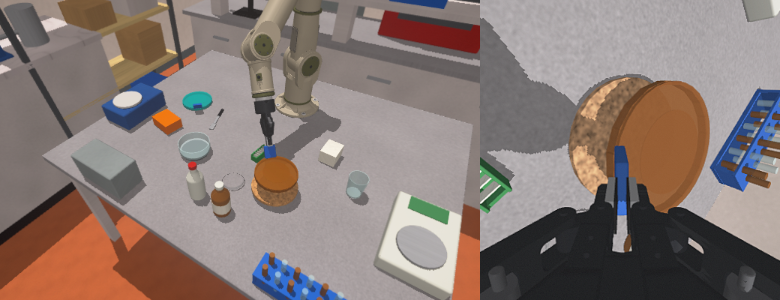

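```bash
python3 -m pendant '-0.001 -0.0072 0.0079 0 0 0 1;-0.002 -0.0155 0.0186 0 0 0 1;-0.0034 -0.0239 0.0281 0 0 0 1;-0.0034 -0.0308 0.0379 0 0 0 1;-0.0034 -0.0354 0.0445 0 0 0 1;-0.0034 -0.0377 0.0477 0 0 0 1;-0.0034 -0.0391 0.0497 0 0 0 1;-0.0034 -0.0396 0.0506 0 0 0 1;-0.0034 -0.0396 0.0506 0 0 0 1;-0.0034 -0.0396 0.0506 0 0 0 1'; python3 - <<'E'
from h import *
w=read_camera('wrist');s=read_camera('scene')
p,T=goal((574,177.5,43),44.7,0);print(p);rel(p,T)
n=lambda p:proj(p,[574,177,43])
q=netmask('lid_center',s,n(s));print(q is None)
fitlid([(s,LID,q,1)],[574,177,44],43)
fitlid([(w,LID,netmask('lid_center',w,n(w)),1)],[574,177,44],43)
E
```

```text
time_s: 8.47
tcp_pos: [509.5, 107.4, 76.6]
tcp_rot: [0.367, 0.88, 0.278, 0.117]
ft_force: [-5.3, -2.6, 9.9]
finger_gap: 0.075
finger_force: 62.4
[507.93574374 112.12396976  76.01341779]
rel m [0.0045 0.0015 0.0017] deg [0.12 0.03 0.08]
False
[575.4 172.2  49.3] [0.9]
[574.3 174.3  42.4] [0.9]
```

```bash
python3 -m pendant '0 0 0 0 0 0 0.5;0 0 0 0 0 0 0;0 0 0 0 0 0 0;0 0 0 0 0 0 0;0 0 -0.02 0 0 0 0;0 0 -0.05 0 0 0 0;0 0 -0.08 0 0 0 0;0 0 -0.09 0 0 0 0;0 0 -0.09 0 0 0 0'; python3 - <<'E'
from h import *
s=read_camera('scene');t=read_camera('top');w=read_camera('wrist');print(observe()['joint_positions'])
n=lambda p:proj(p,[574,175,43]);nt=lambda p:proj(p,[510,110,71])
for p,r in((s,25),(t,25),(w,70)): fitlid([(p,LID,netmask('lid_center',p,n(p)),1),(p,TAB,blue(p,nt(p),r),1)],[574,175,44],43)
DO=np.array([[70*np.cos(k),70*np.sin(k),z] for k in a for z in(57,)])
for p in(s,t,w):
    for m in silhouettes('dish',p)[:2]:print('dish',p is s,m['conf'],m['rect'])
for m in silhouettes('rest',t)[:2]:print('rest',m['conf'],m['rect'])
for p in(s,t,w):
    print('rack',[(m['rect'],m['conf'],int(m['pixels'].sum())) for m in silhouettes('rack_center',p)][:2],proj(p,[438,32,16]))
v=np.vstack([cv2.resize(s['frame'][120:280,150:410,::-1],(520,320),interpolation=2),cv2.resize(w['frame'][:,:,::-1],(520,280))])
cv2.imwrite('pics/s4.png',v)
E
```

```text
time_s: 9.42
tcp_pos: [472.2, 69.8, 150.6]
tcp_rot: [0.367, 0.88, 0.278, 0.117]
ft_force: [0.9, 0.0, -0.4]
finger_gap: 0.5
finger_force: 0.0
[ 0.60660189 -0.11834523 -0.42951484  2.25875718 -0.81071898  0.78238529
  1.48521694]
[573.8 173.7  46.6] [0.0, 0.85]
[573.4 171.3  45.6] [0.94, 0.76]
[574.6 174.5  44.6] [0.97, 0.83]
dish True 0.56 [238.6, 177.0, 282.0, 212.3]
dish False 0.66 [358.2, 164.0, 402.8, 203.4]
rest 0.59 [246.1, 169.2, 285.0, 208.6]
rest 0.48 [249.3, 157.9, 294.9, 198.5]
rack [([335.0, 194.9, 361.0, 216.2], 0.76, 301)] [346.35843046 204.00266534]
rack [] [310.94605335 218.73880117]
rack [([132.8, 155.1, 235.9, 252.7], 0.57, 4513)] [184.51408448 209.42844914]
```

View pics/s4.png

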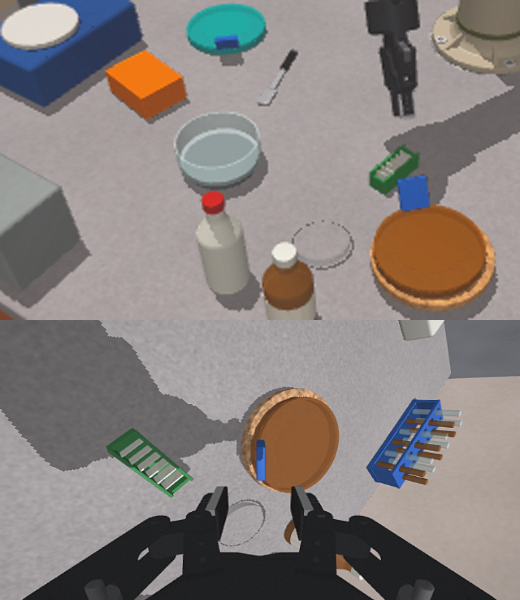

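```bash
cat >> h.py <<'E'
RACK=np.array([[x,y,z] for x in(-43,43) for y in(-17,17) for z in(-16,16)])
DISH=np.array([[70*np.cos(t),70*np.sin(t),z] for t in a for z in(15,57)]+[[62*np.cos(t),62*np.sin(t),0] for t in a])
E
python3 - <<'E'
from h import *
s=read_camera('scene');t=read_camera('top');w=read_camera('wrist')
r=[(p,RACK,netmask('rack_center',p,proj(p,[438,32,16]),25),1) for p in(w,s)]
for o in(r[:1],r[1:],r): fitlid(o,[438,32,-10],16); 
fitlid(r[:1],[438,32,20],16)
d=[(p,DISH,netmask('dish',p,proj(p,[566,-228,40]),20),1) for p in(t,s)]
for o in(d[:1],d[1:],d): fitlid(o,[566,-228,0],0)
w2=netmask('dish',w,proj(w,[566,-228,40]),60);print(w2 is None,proj(w,[566,-228,40]))
E
```

```text
[437.3  36.3  -9. ] [0.96]
[437.2  33.4  -8.5] [0.9]
[437.5  35.8  -9.7] [0.94, 0.86]
[437.3  36.4  -8.9] [0.96]
[ 568.1 -230.3    4.4] [0.94]
[ 566.6 -228.4   14.2] [0.96]
[ 567.  -228.5    8.2] [0.94, 0.96]
True [134.53552002 499.83877256]
```

```bash
cat >> h.py <<'E'
def down(yaw): return R.from_euler('z',yaw,degrees=True)*R.from_euler('x',180,degrees=True)
E
python3 - <<'E'
from h import *
rel([440,35.5,120],down(171)); rel([440,35.5,120],down(-9))
E
```

```text
rel m [-0.0034 -0.0552 -0.004 ] deg [ 33.85  11.01 -35.07]
rel m [-0.0034 -0.0552 -0.004 ] deg [ 14.18 -43.59 138.11]
```

```bash
python3 -m pendant '0 -0.007 -0.001 4.2 1.4 -4.4 -0.5;-0.001 -0.014 -0.001 8.5 2.8 -8.8 -0.5;-0.001 -0.021 -0.002 12.7 4.1 -13.1 -0.5;-0.002 -0.028 -0.002 17 5.5 -17.5 -0.5;-0.002 -0.035 -0.003 21.2 6.9 -21.9 -0.5;-0.003 -0.042 -0.003 25.4 8.3 -26.3 -0.5;-0.003 -0.049 -0.004 29.6 9.6 -30.7 -0.5;-0.0034 -0.0552 -0.004 33.9 11 -35.1 -0.5;-0.0034 -0.0552 -0.004 33.9 11 -35.1 -0.5;-0.0034 -0.0552 -0.004 33.9 11 -35.1 -0.5'; python3 - <<'E'
from h import *
w=read_camera('wrist');s=read_camera('scene');save(w,'w5.png');print(observe()['joint_positions'],observe()['finger_gap'])
for p in(w,s):
  fitlid([(p,RACK,netmask('rack_center',p,proj(p,[438,35,16]),45),1)],[438,35,-9],16)
rel([437.5,36,60],down(171));rel([437.5,36,27],down(171))
E
```

```text
time_s: 11.3
tcp_pos: [440.0, 36.9, 119.7]
tcp_rot: [0.078, 0.997, 0.001, -0.0]
ft_force: [-0.4, -0.2, -0.5]
finger_gap: 0.753
finger_force: 0.0
[ 0.43481074  0.10781309 -0.6155417   1.96231836  0.06862717  1.09182771
  1.20167281] 0.7452693418328957
[437.3  36.   -9.2] [0.93]
[438.2  33.7  -7.9] [0.88]
rel m [0.0025 0.0009 0.06  ] deg [ 0.01  0.02 -0.16]
rel m [0.0025 0.0009 0.093 ] deg [ 0.01  0.02 -0.16]
```

View pics/w5.png

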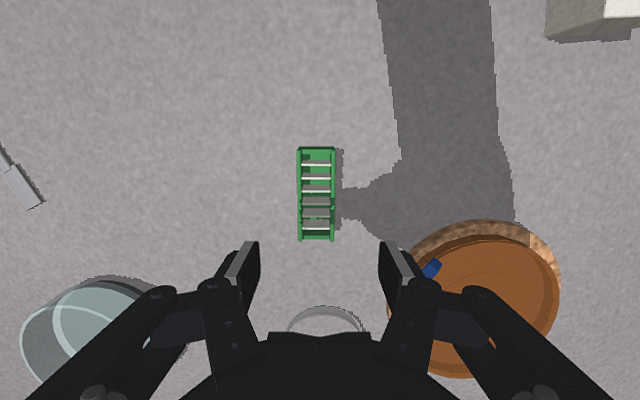

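```bash
python3 -m pendant '0.001 0 0.02 0 0 0 -0.5;0.002 0.001 0.04 0 0 0 -0.5;0.0025 0.0009 0.06 0 0 0 -0.5;0.0025 0.0009 0.078 0 0 0 -0.5;0.0025 0.0009 0.088 0 0 0 -0.5;0.0025 0.0009 0.092 0 0 0 -0.5;0.0025 0.0009 0.092 0 0 0 -0.5;0.0025 0.0009 0.092 0 0 0 1;0.0025 0.0009 0.092 0 0 0 1;0.0025 0.0009 0.092 0 0 0 1' && python3 -m pendant '0 0 0 0 0 0 1;0 0 0 0 0 0 1;0 0 0 0 0 0 1'; python3 - <<'E'
from h import *
s=observe();print(s['tcp_pos'],s['joint_positions'])
w=read_camera('wrist')
d=[(p,DISH,netmask('dish',p,proj(p,[567,-228,40]),60),1) for p in(w,)]
fitlid(d,[566,-228,0],0)
p0=s['tcp_pos'];T0=R.from_quat(s['tcp_rot'])
E
```

```text
time_s: 12.33
tcp_pos: [438.4, 36.7, 28.9]
tcp_rot: [0.078, 0.997, -0.0, 0.001]
ft_force: [-0.0, 0.0, -0.4]
finger_gap: 0.332
finger_force: 0.0
time_s: 12.58
tcp_pos: [437.8, 36.7, 28.2]
tcp_rot: [0.078, 0.997, -0.0, 0.0]
ft_force: [0.3, 0.0, -1.2]
finger_gap: -0.001
finger_force: 0.0
[437.78566521  36.74467405  28.24421091] [ 0.39037686  0.24436403 -0.60168573  2.06171785  0.17912658  0.88501509
  1.10275242]
[ 566. -228.    0.] []
```

```bash
python3 - <<'E'
from h import *
w=read_camera('wrist');s=read_camera('scene')
cv2.imwrite('pics/s6.png',np.hstack([cv2.resize(s['frame'][170:240,300:400,::-1],(428,300),interpolation=2),cv2.resize(w['frame'][100:400,140:510,::-1],(370,300))]))
print(proj(w,[437.4,36,16]),proj(s,[437.4,36,16]))
E
```

```text
[315.06444884 235.07868436] [347.50548092 204.34797247]
```

View pics/s6.png

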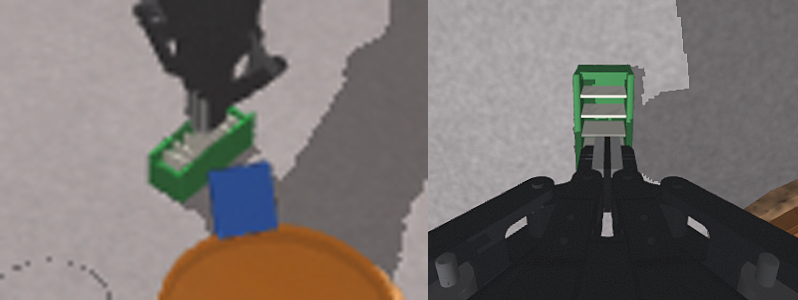

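```bash
python3 -m pendant '0 0 -0.004 0 0 0 1;0 0 -0.01 0 0 0 1;0 0 -0.02 0 0 0 1;0 0 -0.04 0 0 0 1;0 0 -0.06 0 0 0 1;0 0 -0.08 0 0 0 1;0 0 -0.09 0 0 0 1;0 0 -0.09 0 0 0 -0.5;0 0 -0.09 0 0 0 -0.5;0 0 -0.09 0 0 0 -0.5'; python3 - <<'E'
from h import *
w=read_camera('wrist');s=read_camera('scene')
for p in(w,s):
  fitlid([(p,RACK,netmask('rack_center',p,proj(p,[438,35,16]),45),1)],[438,35,-9],16)
T=observe();g=T['tcp_pos']+R.from_quat(T['tcp_rot']).apply([0,0,25]);print(T['tcp_pos'],proj(w,g))
cv2.imwrite('pics/s7.png',np.hstack([cv2.resize(s['frame'][170:240,300:400,::-1],(428,300),interpolation=2),cv2.resize(w['frame'][100:400,140:510,::-1],(370,300))]))
E
```

```text
time_s: 13.62
tcp_pos: [437.0, 36.6, 117.1]
tcp_rot: [0.078, 0.997, -0.001, -0.001]
ft_force: [-0.3, 0.5, -0.4]
finger_gap: 0.419
finger_force: 0.0
[436.3  35.9  -9.7] [0.95]
[440.7  33.5  -9.1] [0.94]
[436.97695881  36.80277422 117.06331925] [316.66607832 227.42813871]
```

View pics/s7.png

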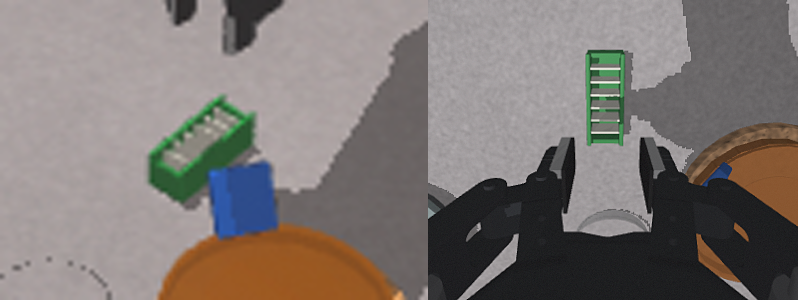

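```bash
python3 -m pendant '0 0 0.02 0 0 0 -0.5;0 0 0.04 0 0 0 -0.5;0 0 0.06 0 0 0 -0.5;0 0 0.075 0 0 0 -0.5;0 0 0.085 0 0 0 -0.5;0 0 0.088 0 0 0 -0.4;0 0 0.088 0 0 0 -0.2;0 0 0.088 0 0 0 0;0 0 0.088 0 0 0 0;0 0 0.088 0 0 0 0' && for i in 1; do python3 -m pendant '0 0 0 0 0 0 0.05;0 0 0 0 0 0 0.1;0 0 0 0 0 0 0.1'; python3 -m pendant '0 0 0 0 0 0 0.15;0 0 0 0 0 0 0.2;0 0 0 0 0 0 0.2';python3 -m pendant '0 0 0 0 0 0 0.25;0 0 0 0 0 0 0.3;0 0 0 0 0 0 0.3'; done
```

```text
time_s: 14.65
tcp_pos: [438.3, 36.8, 30.8]
tcp_rot: [0.078, 0.997, -0.0, 0.001]
ft_force: [-1.1, -0.4, 0.4]
finger_gap: 0.502
finger_force: 0.0
time_s: 14.9
tcp_pos: [437.8, 36.7, 30.3]
tcp_rot: [0.078, 0.997, -0.0, 0.0]
ft_force: [-0.4, 0.0, -0.1]
finger_gap: 0.451
finger_force: 0.0
time_s: 15.15
tcp_pos: [437.6, 36.8, 30.0]
tcp_rot: [0.078, 0.997, -0.0, -0.0]
ft_force: [0.5, 0.0, -0.1]
finger_gap: 0.399
finger_force: 0.0
time_s: 15.4
tcp_pos: [437.6, 36.8, 30.0]
tcp_rot: [0.078, 0.997, -0.0, -0.0]
ft_force: [0.7, 0.3, 0.9]
finger_gap: 0.346
finger_force: 0.0
```

```bash
for i in 1; do python3 -m pendant '0 0 0 0 0 0 0.33;0 0 0 0 0 0 0.36;0 0 0 0 0 0 0.36'; python3 -m pendant '0 0 0 0 0 0 0.42;0 0 0 0 0 0 0.46;0 0 0 0 0 0 0.46'; done;  python3 - <<'E'
from h import *
w=read_camera('wrist');s=read_camera('scene')
for p in(w,s):
  m=netmask('rack_center',p,proj(p,[438,35,16]),45)
  if m is not None: fitlid([(p,RACK,m,1)],[438,35,-9],16)
g=cv2.cvtColor(w['frame'],cv2.COLOR_RGB2HSV);m=(g[...,0]>50)&(g[...,0]<80)&(g[...,1]>100)
dk=w['frame'].max(2)<75
for r in range(175,300,8):
    xs=np.nonzero(m[r,230:420])[0]+230;ds=np.nonzero(dk[r,230:420])[0]+230
    print(r,'green',(xs.min(),xs.max(),len(xs)) if len(xs) else None,'dark',(ds.min(),ds.max(),len(ds)) if len(ds) else None)
for dy in(-17,17):
  for z in(0,32): print(dy,z,[np.round(proj(w,[437.4+dx,36+dy,z])).tolist() for dx in(-20,0,20)])
T=observe();Rr=R.from_quat(T['tcp_rot'])
for v in([0,0,0],[0,0,25],[11,0,25],[-11,0,25],[0,17,25],[0,-17,25]): print(v,np.round(proj(w,T['tcp_pos']+Rr.apply(v))))
E
```

```text
time_s: 15.65
tcp_pos: [437.6, 36.8, 30.0]
tcp_rot: [0.078, 0.997, -0.0, -0.0]
ft_force: [0.6, -0.2, -0.8]
finger_gap: 0.325
finger_force: 0.0
time_s: 15.9
tcp_pos: [437.6, 36.8, 30.0]
tcp_rot: [0.078, 0.997, -0.0, -0.0]
ft_force: [-0.0, 0.9, 0.6]
finger_gap: 0.27
finger_force: 0.0
[437.6  36.1  -9.3] [0.84]
[440.5  34.3 -10.4] [0.75]
175 green (np.int64(286), np.int64(345), 60) dark None
183 green (np.int64(286), np.int64(345), 60) dark (np.int64(293), np.int64(338), 5)
191 green (np.int64(286), np.int64(344), 13) dark (np.int64(293), np.int64(338), 2)
199 green (np.int64(286), np.int64(344), 59) dark (np.int64(293), np.int64(337), 4)
207 green (np.int64(287), np.int64(344), 16) dark (np.int64(293), np.int64(294), 2)
215 green (np.int64(287), np.int64(344), 12) dark None
223 green (np.int64(287), np.int64(343), 15) dark (np.int64(294), np.int64(337), 4)
231 green (np.int64(288), np.int64(343), 12) dark (np.int64(293), np.int64(293), 1)
239 green (np.int64(336), np.int64(340), 5) dark (np.int64(294), np.int64(343), 10)
247 green (np.int64(337), np.int64(340), 4) dark (np.int64(274), 
[... 189 characters left out ...]
1 green (np.int64(337), np.int64(339), 3) dark (np.int64(261), np.int64(377), 65)
279 green (np.int64(337), np.int64(340), 4) dark (np.int64(230), np.int64(419), 108)
287 green (np.int64(337), np.int64(341), 5) dark (np.int64(230), np.int64(419), 144)
295 green (np.int64(296), np.int64(341), 46) dark (np.int64(230), np.int64(419), 142)
-17 0 [[286.0, 201.0], [292.0, 228.0], [297.0, 253.0]]
-17 32 [[280.0, 218.0], [287.0, 249.0], [293.0, 278.0]]
17 0 [[335.0, 194.0], [339.0, 221.0], [343.0, 247.0]]
17 32 [[339.0, 209.0], [343.0, 241.0], [347.0, 270.0]]
[0, 0, 0] [316. 244.]
[0, 0, 25] [316. 228.]
[11, 0, 25] [316. 212.]
[-11, 0, 25] [316. 242.]
[0, 17, 25] [341. 228.]
[0, -17, 25] [292. 228.]
```

```bash
python3 - <<'E'
from h import *
w=read_camera('wrist');f=w['frame']
for r in(235,247,263,279): print(r,[ '%d:%d,%d,%d'%(c,*f[r,c]) for c in range(270,366,4)])
d=read_camera('scene')['frame']
for r in range(186,206,2): print(r,[ '%d:%d,%d,%d'%(c,*d[r,c]) for c in range(336,360,2)])
E
```

```text
235 ['270:170,166,168', '274:170,165,167', '278:167,162,165', '282:168,164,167', '286:92,90,91', '290:45,91,56', '294:102,109,99', '298:115,126,112', '302:109,123,106', '306:110,124,107', '310:109,123,106', '314:110,124,107', '318:111,123,107', '322:109,123,106', '326:111,124,107', '330:108,122,106', '334:111,123,107', '338:44,86,52', '342:41,87,52', '346:105,101,103', '350:110,108,108', '354:109,107,108', '358:109,107,107', '362:109,107,107']
247 ['270:174,168,170', '274:44,44,46', '278:27,30,31', '282:74,74,76', '286:91,90,92', '290:97,97,98', '294:25,22,25', '298:80,79,77', '302:116,114,110', '306:114,113,109', '310:116,115,110', '314:115,114,110', '318:116,115,111', '322:115,114,109', '326:115,114,110', '330:116,115,109', '334:116,115,110', '338:42,92,54', '342:25,25,25', '346:85,85,87', '350:91,92,92', '354:94,94,95', '358:29,31,33', '362:31,31,34']
263 ['270:35,36,37', '274:28,28,30', '278:89,90,92', '282:91,92,92', '286:92,92,93', '290:19,22,21', '294:30,30,30', '298:35,34,35', '302:116,114,110', '306:123,121,116', '310:121,120,114', '314:115,114,110', '318:116,114,110', '322:
[... 2021 characters left out ...]
,46,46', '354:47,44,45', '356:52,168,77', '358:49,90,53']
200 ['336:169,160,161', '338:172,163,163', '340:169,161,160', '342:50,96,56', '344:49,87,53', '346:136,133,124', '348:112,109,102', '350:105,104,104', '352:46,44,44', '354:49,123,64', '356:42,85,47', '358:53,90,57']
202 ['336:170,161,162', '338:105,130,107', '340:65,109,71', '342:54,89,56', '344:136,133,123', '346:138,134,126', '348:135,131,122', '350:110,107,106', '352:43,91,49', '354:44,86,48', '356:43,86,48', '358:51,87,54']
204 ['336:110,156,116', '338:61,98,64', '340:90,111,86', '342:140,136,127', '344:139,135,126', '346:137,133,124', '348:87,105,84', '350:44,89,49', '352:43,85,48', '354:42,85,47', '356:43,85,48', '358:88,96,86']
```

```bash
python3 - <<'E'
from h import *
s=read_camera('scene');w=read_camera('wrist')
for y in(19,24,36,48,53): print(y,[(z,np.round(proj(s,[437.5,y,z]),1).tolist()) for z in(0,16,32,45)])
print('wrist', [(y,z,np.round(proj(w,[437.5,y,z]),0).tolist()) for y in(19,53) for z in(3,32)])
st=observe();print(st['tcp_pos'],st['finger_gap'])
E
```

```text
19 [(0, [343.0, 205.9]), (16, [343.0, 202.4]), (32, [343.1, 198.9]), (45, [343.2, 196.1])]
24 [(0, [344.2, 206.4]), (16, [344.3, 203.0]), (32, [344.4, 199.5]), (45, [344.5, 196.6])]
36 [(0, [347.4, 207.8]), (16, [347.5, 204.4]), (32, [347.6, 200.9]), (45, [347.7, 198.0])]
48 [(0, [350.5, 209.2]), (16, [350.7, 205.7]), (32, [350.8, 202.2]), (45, [350.9, 199.3])]
53 [(0, [351.8, 209.8]), (16, [352.0, 206.3]), (32, [352.2, 202.8]), (45, [352.3, 199.9])]
wrist [(19, 3, [291.0, 230.0]), (19, 32, [287.0, 249.0]), (53, 3, [340.0, 223.0]), (53, 32, [343.0, 241.0])]
[437.5758592   36.74671537  29.96601091] 0.2728896733180778
```

```bash
python3 -m pendant '0 0 0 0 0 0 0;0 0 0 0 0 0 -0.5;0 0 0 0 0 0 -0.5;0 0 0 0 0 0 -0.5;0 0 0.004 0 0 0 -0.5;0 0 0.008 0 0 0 -0.5;0 0 0.012 0 0 0 -0.5;0 0 0.015 0 0 0 -0.5;0 0 0.018 0 0 0 -0.5;0 0 0.018 0 0 0 -0.5'; python3 - <<'E'
from h import *
s=read_camera('scene');st=observe();print(st['tcp_pos'],st['joint_positions'])
d=s['frame'].astype(int);dark=(d.max(2)<62)&(d.min(2)>30)
dark[:, :330]=0;dark[:,370:]=0
for r in range(184,214,2): print(r,''.join('#' if dark[r,c] else ('g' if d[r,c,1]>d[r,c,0]*1.3 else '.') for c in range(328,372)))
E
```

```text
time_s: 17.13
tcp_pos: [437.0, 36.7, 11.2]
tcp_rot: [0.078, 0.997, -0.0, -0.001]
ft_force: [-0.3, -0.3, 0.4]
finger_gap: 0.751
finger_force: 0.0
[437.2956112   36.77916424  11.55785131] [ 0.38200933  0.27484081 -0.59665737  2.07469658  0.20509483  0.84947386
  1.0806681 ]
184 ....###########################.......#.....
186 .......######....###############...#...#....
188 ........#######.....######...###.#####.#....
190 ..........####........##################....
192 ........#.####.........################.....
194 ..........####......gggg####..#########.....
196 ..........###.....gggg....#############.....
198 ................gggg.......##########.......
200 ..............ggg...........#######.........
202 ...........gggg........ggg...###............
204 ........gggg.........ggggg..####............
206 .......ggg.........ggggggg..##..............
208 .......gggg.....ggggggggg.......ggg.........
210 .......gggggggggggggggggggggggggggg.........
212 .......ggggggggggggggggggggggggggggg........
```

```bash
python3 -m pendant '0 0 0.004 0 0 0 -0.5;0 0 0.008 0 0 0 -0.5;0 0 0.01 0 0 0 -0.5;0 0 0.01 0 0 0 -0.5';  python3 -m pendant '0 0 0.002 0 0 0 -0.5;0 0 0.004 0 0 0 -0.5;0 0 0.004 0 0 0 -0.5'; python3 - <<'E'
from h import *
s=read_camera('scene');st=observe();print(st['tcp_pos'],st['joint_positions'],st['ft_force'])
d=s['frame'].astype(int);dark=(d.max(2)<62)&(d.min(2)>30)
for r in range(188,214,2): print(r,''.join('#' if dark[r,c] else ('g' if d[r,c,1]>d[r,c,0]*1.3 else '.') for c in range(328,372)))
E
```

```text
time_s: 17.52
tcp_pos: [437.2, 36.7, 1.4]
tcp_rot: [0.078, 0.997, -0.0, -0.001]
ft_force: [-0.8, -0.1, -0.3]
finger_gap: 0.755
finger_force: 0.0
time_s: 17.77
tcp_pos: [437.4, 36.7, -2.3]
tcp_rot: [0.078, 0.997, -0.0, -0.0]
ft_force: [0.4, 0.5, -0.3]
finger_gap: 0.753
finger_force: 0.0
[437.44895467  36.73066691  -2.17761784] [ 0.37120411  0.30007172 -0.58778705  2.08452591  0.22729207  0.81881833
  1.06178666] [ 0.65110348  0.98598568 -0.14620925]
188 ......########.################......###....
190 .......#######.....#############..##...#....
192 ........#..###.......####...##########.#....
194 ........#.####......gg#################.....
196 ..........####.....ggg.#####g.#########.....
198 ..........####..gggg.....###gg#########.....
200 ..........##..ggg.........############......
202 ..........ggggg........ggg##########........
204 ........gggg.........ggggg..######..........
206 .......ggg.........ggggggg..####............
208 .......gggg.....gggggggggg.....gggg.........
210 .......gggggggggggggggggggggggggggg.........
212 .......ggggggggggggggggggggggggggggg........
```

```bash
python3 -m pendant '0 0 0.003 0 0 0 -0.5;0 0 0.006 0 0 0 -0.3;0 0 0.006 0 0 0 -0.1;0 0 0.006 0 0 0 0;0 0 0.006 0 0 0 0.1;0 0 0.006 0 0 0 0.2;0 0 0.006 0 0 0 0.3;0 0 0.006 0 0 0 0.4;0 0 0.006 0 0 0 1;0 0 0.006 0 0 0 1';  python3 -m pendant '0 0 0 0 0 0 1;0 0 0 0 0 0 1;0 0 0 0 0 0 1'
```

```text
time_s: 18.65
tcp_pos: [437.7, 36.6, -7.7]
tcp_rot: [0.078, 0.997, -0.001, 0.0]
ft_force: [-2.5, -0.1, 5.9]
finger_gap: 0.387
finger_force: 60.2
time_s: 18.9
tcp_pos: [437.7, 36.6, -7.7]
tcp_rot: [0.078, 0.997, -0.001, 0.0]
ft_force: [-1.9, -0.3, 6.2]
finger_gap: 0.385
finger_force: 60.2
```

```bash
python3 -m pendant '0 0 -0.01 0 0 0 1;0 0 -0.03 0 0 0 1;0 0 -0.055 0 0 0 1;0 0 -0.08 0 0 0 1;0 0 -0.085 0 0 0 1;0 0 -0.085 0 0 0 1'; python3 - <<'E'
from h import *
rel([567,-228.7,78],down(144.5))
s=read_camera('scene');w=read_camera('wrist')
for p in(s,w):
  m=netmask('rack_center',p,proj(p,[438,36,101]),60)
  if m is not None: fitlid([(p,RACK,m,1)],[438,36,-9],101)
st=observe();print(st['joint_positions'])
E
```

```text
time_s: 19.4
tcp_pos: [439.1, 36.9, 79.0]
tcp_rot: [0.078, 0.997, -0.0, 0.002]
ft_force: [0.4, 0.5, -1.9]
finger_gap: 0.387
finger_force: 59.8
rel m [-0.1677 -0.2424  0.0018] deg [2.000e-02 2.400e-01 2.653e+01]
[440.5  23.4  13.5] [0.62]
[438.5  38.3  -8.7] [0.89]
[ 0.42459232  0.16646469 -0.62408092  2.01733574  0.11603029  0.99447058
  1.1576321 ]
```

```bash
python3 -m pendant '-0.01 -0.015 0 0 0 1.6 1;-0.03 -0.045 0 0 0 5 1;-0.053 -0.077 0 0 0 8.5 1;-0.076 -0.11 0 0 0 12 1;-0.099 -0.143 0 0 0 15.7 1;-0.122 -0.176 0.001 0 0 19.3 1;-0.145 -0.21 0.001 0 0 23 1;-0.16 -0.232 0.0018 0 0 25.5 1;-0.1677 -0.2424 0.0018 0 0.2 26.5 1;-0.1677 -0.2424 0.0018 0 0.2 26.5 1'; python3 -m pendant '0 0 0 0 0 0 1'; python3 - <<'E'
from h import *
s=read_camera('scene');w=read_camera('wrist');t=read_camera('top');T=observe()['tcp_pos']
for p in(s,t,w):
  m=netmask('dish',p,proj(p,[567,-229,40]),60)
  if m is not None: fitlid([(p,DISH,m,1)],[567,-229,0],0)
for p in(s,w):
  m=netmask('rack_center',p,proj(p,[567,-229,100]),60)
  if m is not None: fitlid([(p,RACK,m,1)],[567,-229,-36],T[2]+23.7)
rel([567,-228.7,78],down(144.5));rel([567,-228.7,12.3],down(144.5))
E
```

```text
time_s: 20.43
tcp_pos: [564.8, -233.7, 73.0]
tcp_rot: [0.308, 0.951, -0.001, -0.003]
ft_force: [-1.9, 0.1, -1.9]
finger_gap: 0.392
finger_force: 59.7
time_s: 20.52
tcp_pos: [564.6, -229.4, 73.4]
tcp_rot: [0.305, 0.952, -0.0, -0.003]
ft_force: [-0.0, 0.6, -1.7]
finger_gap: 0.39
finger_force: 59.7
[ 564.7 -231.8    1.3] [0.71]
[ 564.8 -215.9   -6.7] [0.22]
[ 566.3 -226.2    0.7] [0.54]
[ 567.9 -227.8  -40.4] [0.57]
[ 564.8 -226.8  -34.8] [0.87]
rel m [-0.0015  0.0005 -0.0024] deg [-0.09 -0.16  0.08]
rel m [-0.0017  0.0006  0.0633] deg [-0.09 -0.16  0.08]
```

```bash
python3 -m pendant '-0.001 0 0.01 0 0 0 1;-0.0015 0.0005 0.022 0 0 0 1;-0.0017 0.0006 0.034 0 0 0 1;-0.0017 0.0006 0.044 0 0 0 1;-0.0017 0.0006 0.052 0 0 0 1;-0.0017 0.0006 0.057 0 0 0 1;-0.0017 0.0006 0.06 0 0 0 1;-0.0017 0.0006 0.0615 0 0 0 1;-0.0017 0.0006 0.0615 0 0 0 1;-0.0017 0.0006 0.0615 0 0 0 1'
```

```text
time_s: 21.75
tcp_pos: [567.3, -229.4, 14.3]
tcp_rot: [0.305, 0.952, -0.0, -0.001]
ft_force: [-0.0, -0.0, -1.5]
finger_gap: 0.384
finger_force: 59.7
```

```bash
python3 -m pendant '0 0 0.001 0 0 0 1;0 0 0.002 0 0 0 1;0 0 0.002 0 0 0 1'; python3 -m pendant '0 0 0.001 0 0 0 1;0 0 0.001 0 0 0 1;0 0 0.001 0 0 0 1'
```

```text
time_s: 22.0
tcp_pos: [567.4, -229.4, 12.4]
tcp_rot: [0.305, 0.952, -0.0, -0.001]
ft_force: [-0.2, -0.1, 0.0]
finger_gap: 0.388
finger_force: 60.0
time_s: 22.25
tcp_pos: [567.4, -229.5, 12.3]
tcp_rot: [0.305, 0.952, -0.0, -0.001]
ft_force: [-4.0, 1.7, 9.3]
finger_gap: 0.388
finger_force: 61.1
```

```bash
python3 -m pendant '0 0 0 0 0 0 1;0 0 0 0 0 0 0.1;0 0 0 0 0 0 0;0 0 0 0 0 0 -0.1;0 0 0 0 0 0 -0.1;0 0 -0.01 0 0 0 -0.1;0 0 -0.03 0 0 0 -0.1;0 0 -0.06 0 0 0 -0.1;0 0 -0.1 0 0 0 0;0 0 -0.13 0 0 0 0'; python3 - <<'E'
from h import *
s=read_camera('scene');w=read_camera('wrist');t=read_camera('top')
for p in(s,w):
  m=netmask('rack_center',p,proj(p,[567,-229,36]),60)
  if m is not None: fitlid([(p,RACK,m,1)],[567,-229,-36],36)
for p in(s,t,w):
  m=netmask('dish',p,proj(p,[567,-229,40]),30)
  if m is not None: fitlid([(p,DISH,m,1)],[567,-229,0],0)
n=lambda p:proj(p,[574,174,43]);nt=lambda p:proj(p,[510,110,71])
for p,r in((s,25),(t,25)): fitlid([(p,LID,netmask('lid_center',p,n(p)),1),(p,TAB,blue(p,nt(p),r),1)],[574,175,44],43)
c=(574.2,173.5,43)
p,T=goal(c,45,0,60);print(p);rel(p,T)
E
```

```text
time_s: 23.08
tcp_pos: [567.8, -229.2, 144.2]
tcp_rot: [0.304, 0.953, -0.0, -0.001]
ft_force: [2.0, -0.5, 0.6]
finger_gap: 0.502
finger_force: 0.0
[ 568.  -231.6  -37. ] [0.92]
[ 568.  -228.7  -35.1] [0.94]
[ 567.4 -228.3    5.4] [0.7]
[ 563.8 -219.    -6.8] [0.27]
[ 566.5 -226.3   -0. ] [0.77]
[574.6 173.   46.1] [0.88, 0.85]
[573.5 171.3  45.5] [0.92, 0.81]
[484.1290836   83.4290836  125.14759574]
rel m [0.2486 0.2066 0.0154] deg [-35.09  -3.2    9.14]
```

```bash
python3 - <<'E'
from h import *
T=R.from_quat([0.367,0.88,0.278,0.117]);p=np.array([509.5,107.4,76.6])
rel(p-T.apply([0,0,75]),T); L=T*TL.inv();print(L.as_euler('zyx',degrees=True)); print('lid_tab-rel',T.inv().apply(np.array([574.2,173.5,43])+L.apply([-89.5,0,28.1])-p))
E
```

```text
rel m [0.2494 0.1984 0.0026] deg [-35.16  -3.4    9.41]
[ 4.46894925e+01 -1.34554226e-01 -1.74346427e-02]
lid_tab-rel [ 1.55401945 -0.82970078  6.29566971]
```

```bash
python3 -m pendant '0.012 0.01 -0.002 -2 0 0.5 0;0.04 0.032 -0.003 -6 -0.6 1.6 0;0.07 0.056 -0.002 -10 -1 2.7 0;0.1 0.08 0 -14 -1.4 3.8 0;0.13 0.104 0 -18 -1.8 4.9 0;0.16 0.128 0.001 -22.5 -2.2 6 0;0.19 0.152 0.002 -27 -2.6 7.2 0;0.22 0.176 0.002 -31 -3 8.3 0;0.249 0.198 0.0026 -35.2 -3.4 9.4 0;0.2494 0.1984 0.0026 -35.2 -3.4 9.4 0'; python3 -m pendant '0 0 0 0 0 0 0'; python3 - <<'E'
from h import *
T=R.from_quat([0.367,0.88,0.278,0.117]);p=np.array([509.5,107.4,76.6])
rel(p-T.apply([0,0,40]),T);rel(p+T.apply([0,0,12]),T)
w=read_camera('wrist');n=lambda p:proj(p,[574,174,43]);nt=lambda p:proj(p,[510,110,71])
fitlid([(w,LID,netmask('lid_center',w,n(w)),1),(w,TAB,blue(w,nt(w),70),1)],[574,175,44],43)
E
```

```text
time_s: 24.42
tcp_pos: [472.7, 82.4, 134.5]
tcp_rot: [0.367, 0.88, 0.28, 0.114]
ft_force: [-0.5, -0.8, -1.2]
finger_gap: 0.502
finger_force: 0.0
time_s: 24.5
tcp_pos: [476.9, 78.1, 137.0]
tcp_rot: [0.366, 0.88, 0.278, 0.117]
ft_force: [0.7, -0.8, 0.5]
finger_gap: 0.5
finger_force: 0.0
rel m [-0.002   0.0011  0.0346] deg [-0.06 -0.04  0.09]
rel m [-0.0021  0.0012  0.0866] deg [-0.06 -0.04  0.09]
[574.5 174.7  44.6] [0.96, 0.83]
```

```bash
python3 -m pendant '-0.001 0.0005 0.015 0 0 0 0;-0.001 0.001 0.035 0 0 0 0;-0.001 0.001 0.05 0 0 0 0;-0.001 0.001 0.065 0 0 0 0;-0.001 0.001 0.077 0 0 0 0;-0.001 0.0012 0.084 0 0 0 0;-0.001 0.0012 0.0866 0 0 0 0;-0.001 0.0012 0.0866 0 0 0 0;-0.001 0.0012 0.0866 0 0 0 0.3;-0.001 0.0012 0.0866 0 0 0 0.6'; python3 -m pendant '0 0 0 0 0 0 1;0 0 0 0 0 0 1;0 0 0 0 0 0 1;0 0 0 0 0 0 1'; python3 - <<'E'
from h import *
st=observe();T=R.from_quat(st['tcp_rot']);print(st['tcp_pos'],(T*TL.inv()).as_euler('zyx',degrees=True))
w=read_camera('wrist');s=read_camera('scene');n=lambda p:proj(p,[574,174,43]);nt=lambda p:proj(p,[510,110,71])
for p in(w,s): fitlid([(p,LID,netmask('lid_center',p,n(p)),1)],[574,175,44],43)
E
```

```text
time_s: 25.43
tcp_pos: [517.0, 111.3, 69.2]
tcp_rot: [0.367, 0.88, 0.278, 0.119]
ft_force: [0.7, -0.3, -0.1]
finger_gap: 0.228
finger_force: 0.0
time_s: 25.77
tcp_pos: [516.6, 111.6, 68.8]
tcp_rot: [0.367, 0.88, 0.278, 0.118]
ft_force: [0.2, -0.9, -0.5]
finger_gap: 0.093
finger_force: 62.9
[516.55776983 111.6079343   68.80667359] [44.67940132 -0.30166409 -0.06096801]
[575.9 175.9  47.8] [0.89]
[576.9 173.4  47.8] [0.91]
```

```bash
cat >> h.py <<'E'
def carry(P0,T0,C0,goals):
    for C,dy in goals:
        Z=R.from_euler('z',dy,degrees=True);p=np.array(C)+Z.apply(np.array(P0)-np.array(C0));T=Z*T0
        print(' '.join('%.4g'%v for v in np.concatenate([T0.inv().apply(p-P0).round(1)/1000,(T0.inv()*T).as_rotvec(degrees=True).round(1)])),end=' 1;')
    print()
E
python3 - <<'E'
from h import *
st=observe();T0=R.from_quat(st['tcp_rot']);P0=st['tcp_pos'];C0=np.array([574.8,174.3,43])
carry(P0,T0,C0,[(C0+[0,0,z],0) for z in(5,15,30,48,62,67)])
C1=C0+[0,0,67];P1=P0+[0,0,67]
a0=np.degrees(np.arctan2(C1[1],C1[0]));r0=np.hypot(*C1[:2]);a1=np.degrees(np.arctan2(-228.5,567));r1=np.hypot(567,228.5);G=[]
for f in[.02,.08,.17,.28,.39,.5,.61,.72,.83,.92,.98,1]:
    q=np.radians(a0+f*(a1-a0));r=r0+(r1-r0)*f-15*np.sin(np.pi*f);G.append(((r*np.cos(q),r*np.sin(q),110),f*(a1-a0)))
carry(P1,T0,C1,G)
E
```

```text
-0 0.0029 -0.0041 0 0 0 1;-0.0001 0.0086 -0.0123 0 0 0 1;-0.0001 0.0173 -0.0245 0 0 0 1;-0.0002 0.0277 -0.0392 0 0 0 1;-0.0003 0.0357 -0.0507 0 0 0 1;-0.0003 0.0386 -0.0547 0 0 0 1;
-0.0057 -0.0037 -0.0026 0 -0.4 0.6 1;-0.0223 -0.0152 -0.0106 0 -1.8 2.5 1;-0.0461 -0.0331 -0.0231 0 -3.8 5.4 1;-0.0736 -0.0559 -0.0391 0 -6.3 8.9 1;-0.0998 -0.0794 -0.0555 0.1 -8.7 12.4 1;-0.1249 -0.1034 -0.0723 0.1 -11.2 15.9 1;-0.1492 -0.128 -0.0896 0.1 -13.6 19.3 1;-0.1727 -0.1534 -0.1073 0.1 -16.1 22.8 1;-0.1951 -0.1797 -0.1258 0.1 -18.6 26.3 1;-0.2123 -0.2022 -0.1415 0.1 -20.6 29.2 1;-0.2231 -0.2176 -0.1524 0.2 -21.9 31.1 1;-0.2266 -0.2229 -0.1561 0.2 -22.4 31.7 1;
```

```bash
python3 -m pendant '0 0.0029 -0.0041 0 0 0 1;-0.0001 0.0086 -0.0123 0 0 0 1;-0.0001 0.0173 -0.0245 0 0 0 1;-0.0002 0.0277 -0.0392 0 0 0 1;-0.0003 0.0357 -0.0507 0 0 0 1;-0.0003 0.0386 -0.0547 0 0 0 1;-0.0003 0.0386 -0.0547 0 0 0 1;-0.0003 0.0386 -0.0547 0 0 0 1' && python3 -m pendant '-0.0223 -0.0152 -0.0106 0 -1.8 2.5 1;-0.0461 -0.0331 -0.0231 0 -3.8 5.4 1;-0.0736 -0.0559 -0.0391 0 -6.3 8.9 1;-0.0998 -0.0794 -0.0555 0.1 -8.7 12.4 1;-0.1249 -0.1034 -0.0723 0.1 -11.2 15.9 1;-0.1492 -0.128 -0.0896 0.1 -13.6 19.3 1;-0.1727 -0.1534 -0.1073 0.1 -16.1 22.8 1;-0.1951 -0.1797 -0.1258 0.1 -18.6 26.3 1;-0.2123 -0.2022 -0.1415 0.1 -20.6 29.2 1;-0.2266 -0.2229 -0.1561 0.2 -22.4 31.7 1' && python3 -m pendant '0 0 0 0 0 0 1;0 0 0 0 0 0 1'; python3 - <<'E'
from h import *
st=observe();T=R.from_quat(st['tcp_rot']);P=st['tcp_pos'];Y=(T*TL.inv()).as_euler('zyx',degrees=True);print(P,Y)
off=R.from_euler('z',Y[0]-44.7,degrees=True).apply([574.8-516.56,174.3-111.6,43-68.8]);C=P+off;print('lid model',C)
for nm in('wrist','scene','top'):
    p=read_camera(nm);m=netmask('lid_center',p,proj(p,C),45)
    fitlid([(p,LID,m,1),(p,TAB,blue(p,proj(p,C+lidR(Y[0]).apply([-95,0,35])),25 if nm!='wrist' else 70),.3)],[*C[:2],Y[0]],C[2])
E
```

```text
time_s: 26.63
tcp_pos: [516.3, 111.8, 135.3]
tcp_rot: [0.366, 0.88, 0.278, 0.118]
ft_force: [-0.3, -0.8, -1.6]
finger_gap: 0.096
finger_force: 62.8
time_s: 27.47
tcp_pos: [481.1, -242.5, 134.0]
tcp_rot: [0.64, 0.707, 0.222, 0.203]
ft_force: [1.1, -1.0, -1.5]
finger_gap: 0.101
finger_force: 62.8
time_s: 27.63
tcp_pos: [481.7, -241.5, 134.5]
tcp_rot: [0.639, 0.708, 0.223, 0.203]
ft_force: [0.3, 1.6, -1.6]
finger_gap: 0.098
finger_force: 62.8
[ 481.65740649 -241.4616494   134.48015597] [ 5.75646581 -0.09318954 -0.17428601]
lid model [ 566.36483415 -229.30273092  108.68015597]
[ 567.6 -228.2    6.7] [0.87, 0.84]
[ 569.3 -229.6    7.1] [0.0, 0.58]
[ 568.9 -227.8    1. ] [0.95, 0.33]
```

```bash
python3 -m pendant '0 -0.0057 0.0082 0 0 0 1;0 -0.0115 0.0164 0 0 0 1;0 -0.0172 0.0246 0 0 0 1;0 -0.0207 0.0295 0 0 0 1;0 -0.023 0.0328 0 0 0 1;0 -0.023 0.0328 0 0 0 1;0 -0.023 0.0328 0 0 0 1' && python3 -m pendant '0 -0.0017 0.0025 0 0 0 1;0 -0.0034 0.0049 0 0 0 1;0 -0.0046 0.0066 0 0 0 1;0 -0.0057 0.0082 0 0 0 1;0 -0.0057 0.0082 0 0 0 1'; python3 - <<'E'
from h import *
st=observe();T=R.from_quat(st['tcp_rot']);P=st['tcp_pos'];Y=(T*TL.inv()).as_euler('zyx',degrees=True);print(P,Y)
off=R.from_euler('z',Y[0]-44.7,degrees=True).apply([574.8-516.56,174.3-111.6,43-68.8]);print('lid model',P+off)
E
```

```text
time_s: 28.52
tcp_pos: [482.8, -240.6, 95.6]
tcp_rot: [0.638, 0.708, 0.223, 0.204]
ft_force: [-0.4, 1.0, -0.8]
finger_gap: 0.097
finger_force: 62.8
time_s: 28.93
tcp_pos: [482.5, -240.7, 85.0]
tcp_rot: [0.638, 0.708, 0.223, 0.204]
ft_force: [-0.1, 0.3, -1.5]
finger_gap: 0.095
finger_force: 62.8
[ 482.47417003 -240.67815832   85.04469756] [ 5.88070218 -0.14188869 -0.2254944 ]
lid model [ 567.15503399 -228.33559459   59.24469756]
```

```bash
python3 -m pendant '0 -0.0011 0.0016 0 0 0 1;0 -0.0023 0.0033 0 0 0 1;0 -0.003 0.0043 0 0 0 1;0 -0.0037 0.0053 0 0 0 1;0 -0.0037 0.0053 0 0 0 1;0 -0.0037 0.0053 0 0 0 1;0 -0.0037 0.0053 0 0 0 1'; python3 - <<'E'
from h import *
s=read_camera('scene');w=read_camera('wrist');st=observe();print(st['tcp_pos'],st['ft_force'])
for p in(s,w): fitlid([(p,LID,netmask('lid_center',p,proj(p,[567,-228.5,53]),45),1)],[567,-228.5,6],53)
E
```

```text
time_s: 29.52
tcp_pos: [482.8, -240.9, 79.1]
tcp_rot: [0.638, 0.708, 0.223, 0.204]
ft_force: [0.7, -0.1, -0.0]
finger_gap: 0.091
finger_force: 62.9
[ 482.76017572 -240.92174194   79.14671808] [ 0.5604217  -0.51775086  0.17101215]
[ 566.8 -230.3   17.8] [0.89]
[ 568.2 -227.9    9.2] [0.88]
```

Slight contact begins; press 1–2 mm more and hold.

```bash
python3 -m pendant '0 -0.0004 0.0006 0 0 0 1;0 -0.0008 0.0011 0 0 0 1;0 -0.0008 0.0011 0 0 0 1;0 -0.0008 0.0011 0 0 0 1;0 -0.0008 0.0011 0 0 0 1'
```

```text
time_s: 30.13
tcp_pos: [483.1, -241.1, 78.4]
tcp_rot: [0.638, 0.708, 0.223, 0.205]
ft_force: [-3.6, 1.1, 5.8]
finger_gap: 0.093
finger_force: 63.8
```

```bash
python3 -m pendant '0 0 0 0 0 0 1;0 0 0 0 0 0 0.6;0 0 0 0 0 0 0.3;0 0 0 0 0 0 0;0 0 0 0 0 0 0;0 0 0 0 0 0 0;0 0 -0.02 0 0 0 0;0 0 -0.05 0 0 0 0;0 0 -0.08 0 0 0 0;0 0 -0.09 0 0 0 0'; python3 -m pendant '0 0 0 0 0 0 0;0 0 0 0 0 0 0;0 0 0 0 0 0 0;0 0 0 0 0 0 0';python3 - <<'E'
from h import *
for nm in('scene','top','wrist'):
    p=read_camera(nm)
    o=[(p,LID,netmask('lid_center',p,proj(p,[567,-228.5,53]),45),1),(p,TAB,blue(p,proj(p,[475,-238,85]),25 if nm!='wrist' else 70),1)]
    for z in (51,53,57): fitlid(o,[567,-228.5,6],z)
    m=netmask('rack_center',p,proj(p,[567,-229,36]),60)
    if m is not None: fitlid([(p,RACK,m,1)],[567,-229,-36],36)
E
```

```text
time_s: 30.97
tcp_pos: [430.2, -247.3, 154.1]
tcp_rot: [0.638, 0.708, 0.222, 0.206]
ft_force: [1.3, -1.4, 0.2]
finger_gap: 0.496
finger_force: 0.0
time_s: 31.3
tcp_pos: [431.2, -245.0, 150.0]
tcp_rot: [0.638, 0.708, 0.223, 0.203]
ft_force: [-0.8, 0.3, -0.8]
finger_gap: 0.505
finger_force: 0.0
[ 567.8 -231.5    6.1] [0.87, 0.79]
[ 570.2 -229.2    8.2] [0.87, 0.78]
[ 571.7 -226.8    7. ] [0.88, 0.78]
[ 570.1 -231.3    6. ] [0.91, 0.77]
[ 568.7 -231.     6. ] [0.91, 0.77]
[ 569.  -229.7    6. ] [0.91, 0.77]
[ 570.1 -228.4    6.3] [0.97, 0.86]
[ 568.2 -227.7    6.8] [0.97, 0.83]
[ 565.6 -228.1    5.2] [0.95, 0.81]
```

```bash
python3 -c "
from plant import *
print(job_done())"
```

```text
the job is handed in; nothing more can be done
None
```

The job is handed in at about 31 s of the 72 s allowed, with no verdict returned: by my camera fits, the lid is back on the dish within about 3 mm of centre and let go, and the rack is inside it, set upright on the dish floor before release.

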